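# Put the slate top back on its foot and stand the coin cup on it

### The arm

A 6-joint arm with a two-finger parallel gripper is mounted at the origin on the work surface. World frame = base frame: x ahead of the robot, y to its left, z up, the work surface at z = 0. Lengths are in m, angles in rad, forces in N, time in s.
With the tool pointing down it reaches from about 0.4 to 0.825 m from the base axis. Payload 7 kg.
Tool frame: the origin (TCP) lies at the centre of the arm's flange, where the gripper is bolted on; the fingertips stand 178 mm ahead of it and the grasp point (between the pads) lies 159 mm ahead of it (arm.tip_reach is the distance from the TCP to the fingertips, in m); z points along the fingers, y is the direction in which the jaws open and shut (so a half turn about z gives the same grasp; the last joint's range is limited). The gripper opens to 88 mm and grips with 3 to 60 N. Pads are 19 mm wide; open, the fingers measure 130 mm over their backs; the gripper's body (78 mm by 193 mm) begins 47 mm behind the grasp point.
Start: joints at [-0.99, 0.359, 0.012, 0, -1.224, -0.288], TCP at [0.195, -0.646, 0.405] pointing down, gripper open.
Joint ranges: [-3.07, 3.07], [-1.43, 2.12], [-1.02, 1.25], [-3.03, 1.67], [-3.05, -0], [-3.03, 3.03]. Speed limits (rad/s): [2.39, 2.39, 3.01, 3.14, 3.14, 3.14].

### API

Orientations are given as [roll, pitch, yaw] about the fixed x, y, z axes, in that order (R = Rz(yaw) Ry(pitch) Rx(roll)).
In Python, from station import arm gives the robot as it stands.
- The arm moves only by the shell command python3 -m inch 'ROWS' [OPENING] [FORCE]. ROWS is JSON, a list that holds one entry, the list of rows, each a list of 6 numbers: the shift along the world's x, y, z in units of 200 mm (1.0 is 200 mm), then the turn, a rotation vector about the world's x, y, z in units of 180 degrees (1.0 is 180 degrees). A call has 1 to 8 rows; each row is the pose to reach, as a shift and turn from the pose commanded when the call began, turning the shorter way round; what a row does not reach only later rows make up. A row lasts 1/8 s, in which the tool goes at most 62.5 mm and 10.7 degrees, less where a joint would pass 70% of its speed; a pose out of reach is approached as far as the arm can. A call with a number of a shift or a turn outside -1 to 1 is refused whole. A call with a gripper value outside its range is refused whole. OPENING is the finger opening in mm, from 0 to 87.6, set as the call begins (- or left out, the last holds). The fingers move at their own pace and stop on an object; FORCE is the grip in N (left out, the last holds). Time passes only in rows, so rows that repeat a pose let the fingers close. It gives the time, the measured TCP pose, the force and the opening at its end, in the units of the state.
- arm.get_state(): the state, without advancing time (a new reading comes with each control period).
- arm.grab_frame(name): name is "scene" or "top" or "wrist"; returns the picture (420x560x3 uint8, blue, green, red); there is no depth.
- arm.camera_params(name): a dict with "vertical_fov" (degrees; the focal length in pixels is half the picture's height over the tangent of half this angle, whatever the lens; pixels are square), "cx", "cy" (the principal point, pixels), "pose" (4x4, takes a point from camera to world coordinates). Camera axes: x right, y down, z forward; pixel columns grow to the right and rows downward; lengths in m; the calibration is good to about 2 mm. A picture is of the moment at which its call begins: read the wrist's pose just before it. camera_params takes no time and is no camera call; for the wrist camera it gives the pose at the moment of the call.
- arm.job_done(): hands the job in, once; it reports no verdict.
Trained networks look in the newest picture that a camera, given by its name, has taken for a name from the list of things; names that differ only in an ending like _2 or _b are one class to them, and where a whole thing is asked for, a point or a joint stands for the part that bears it (a point fixed in the world has none). Each returns a list of dicts, best first, with "score" (0 to 1); they miss things now and then, are a little off and sometimes report something else, mostly with a low value. They report only what shows in the picture. A call takes as long as a camera call. They do not tell look-alikes from the thing itself.
- arm.search_frame(target, camera): "box" ([left, top, right, bottom] in pixels, round what is visible of it).
- arm.regions_of(target, camera): "region" (420x560 bool, what is visible of it) and "box" ([left, top, right, bottom] in pixels, round what is visible of it).
The state is a dict: "t": time; "q": joint angles; "qd": joint speeds; "joint_efforts": joint torques, N m; "eef_pos": TCP position; "ee_rot": TCP orientation; "force": force on the tool from outside, world axes, zero at the start; "moment": the same for the moment, N m; "width": finger opening in m.
Only numpy, scipy, OpenCV 4.12 (cv2) and the standard library are available. Lean on these libraries where they do the work, as an engineer would, in place of code of your own. Each camera call takes 0.05 s, during which the arm holds its last target.

### The job

The coin cup's little stand has come apart: its thin slate top lies in the grey plastic letter tray, too flat and too closely walled in to be picked up there. Slide the slate endways until it sticks out well past the tray's open end but does not drop off, take it by the part that sticks out and lay it flat on the dark wooden foot, centred and lengthwise along it; let go of it, then stand the steel coin cup upright in the middle of the slate. Do not let the slate fall or the cup topple, and leave the other things on the credenza where they are.

Things in the scene. Friction and masses are not known exactly. Their poses are not given: they have to be found in the camera images.
- slate_mid (a point): Centre (half-way up) of the slate top: a plain dark grey slab 150 x 62 mm, 5 mm thick, about 120 g, loose. x along its 150 mm length, y along its 62 mm width, z up. It starts lying flat on the tray's floor, lengthwise in it, its front end 15 to 40 mm inside the open end.
- tray_lip (a point): Middle of the upper edge of the letter tray's floor at its open end; the floor is level, 45 mm above the credenza. x points from here into the tray, along its length; y across it; z up. Beyond this edge (-x) the tray drops straight to the credenza, so the slate tips off once its centre passes the edge.
- foot_top (a point): Centre of the top face of the stand's foot: a dark wooden block 120 mm long (x), 44 mm wide (y), its top 40 mm above the credenza, on a slightly wider 6 mm aluminium base plate (130 x 48 mm). Fixed. The slate will overhang it by 15 mm at the ends and 9 mm at the sides, so fingers on its long edges pass beside the block.
- cup_mid (a point): Centre (half-way up) of the stainless coin cup: a straight-sided open cup, 52 mm outside diameter, 66 mm tall, wall 3 mm, about 140 g, empty, loose, standing on the credenza. z up.
- tray: Fixed grey plastic letter tray, 240 mm long (x), 78 mm wide (y); origin at the centre of its underside, axes as tray_lip. Walls 12 mm high, 4 mm thick stand on its floor along both sides (70 mm apart inside) and across the closed end (inner face 236 mm from the open edge); none at the open end. At least 45 mm of floor lies free behind the slate at the start, room for a fingertip to push it.
- slate: The slate top: origin at the centre of its underside, axes as slate_mid.
- cup: The coin cup: origin at the centre of its underside.
- bowl: Cobalt glass bowl, 140 mm across, 60 mm tall (bystander, to be left alone; origin: centre of its underside)
- hairbrush: Wooden hairbrush lying bristles down, about 210 mm long, 52 mm wide, 30 mm high (bystander, to be left alone; origin: underside, near where handle and head meet)
- phone_stand: Aluminium phone stand, 100 x 75 mm, 105 mm tall (bystander, to be left alone; origin: centre of its underside)
- case: Grey cloth-covered spectacle case, well rounded, 60 x 140 mm, 40 mm high (bystander, to be left alone; origin: centre of its underside)
- book: Pale book lying flat, 150 x 210 mm, 22 mm thick (bystander, to be left alone; origin: centre of its underside)
Not all that is in view belongs to the job. Of the things like the slate, leave any that is green or red; of the rest the smaller one is meant.

How it is judged:
On the way, in this order (a step that is already met when the one before it is completed fails the run):
1. the slate, still flat on the tray's floor, sticks out at least 20 mm past the open end (x of slate_mid in the frame of tray_lip between -0.005 and 0.055 m and height (world z) of slate_mid below 0.052 m and angle between slate_mid's own z axis and vertical below 0.06 rad), for 0.2 s.
2. the slate lies flat, centred and lengthwise on the foot, let go, with no cup on it yet (horizontal distance between slate_mid and foot_top below 0.018 m and height (world z) of slate_mid between 0.0385 and 0.0465 m and angle between slate_mid's own z axis and vertical below 0.06 rad and angle between the x axis of slate_mid and the x axis of foot_top, either way round below 0.25 rad and contact force between the fingers and slate below 0.1 N and linear speed of slate below 0.02 m/s and contact force between cup and slate below 0.05 N), for 0.3 s.
At the end, for the whole second after the job is handed in: The slate rests flat (within 0.06 rad) on the foot, its centre within 18 mm of the foot's centre and its length within 0.25 rad of the foot's; the cup stands upright (within 0.08 rad) on the slate, within 15 mm of its centre; both are released and at rest (horizontal distance between slate_mid and foot_top below 0.018 m and height (world z) of slate_mid between 0.0385 and 0.0465 m and angle between slate_mid's own z axis and vertical below 0.06 rad and angle between the x axis of slate_mid and the x axis of foot_top, either way round below 0.25 rad and contact force between the fingers and slate below 0.1 N and linear speed of each of slate, cup below 0.02 m/s and horizontal distance between cup_mid and slate_mid below 0.015 m and height (world z) of cup between 0.042 and 0.049 m and angle between cup_mid's own z axis and vertical below 0.08 rad and contact force between the fingers and cup below 0.1 N); the robot touches nothing.
It fails at once if the slate fell down (its centre below 30 mm) (height (world z) of slate_mid below 0.03 m).
It fails at once if the cup toppled (tilted over 0.6 rad) (angle between cup_mid's own z axis and vertical above 0.6 rad).
It fails at once if a bystander was shifted more than 25 mm (distance of any of bowl, hairbrush, phone_stand, case, book from where it was at the start of the episode above 0.025 m).
It also fails if it takes over 72 s, if anything falls off the work surface, if the arm or the gripper's body presses on something with over 40 N, if the wrist force passes 120 N, or if a joint passes its speed limit or range.

## Working session

There is one attempt and no reset: what is moved stays moved. The work goes in short steps, Python scripts to look and compute and a shell command to move; the robot and the scene stay as the last step left them, time stands still between calls to the robot, and variables do not carry over. Pictures are saved under pics/ and viewed, and the job is handed in when it is done.

```bash
ls; mkdir -p pics; python3 - <<'E'
from station import arm
import cv2
s=arm.get_state();print(s)
for n in("scene","top","wrist"):
    cv2.imwrite(f"pics/{n}0.png",arm.grab_frame(n));p=arm.camera_params(n);print(n,p)
E
```

```text
pics
{'t': 0.0, 'q': array([-9.89883651e-01,  3.59382950e-01,  1.10430726e-02, -3.46614898e-04,
       -1.22410431e+00, -2.88088198e-01]), 'qd': array([-2.24645889e-03, -3.63300754e-04,  9.80804779e-04, -1.20912840e-05,
        1.22085099e-03,  3.13329531e-04]), 'joint_efforts': array([-1.72493870e-03, -5.82717276e+01,  2.93054259e+01,  6.99711174e+00,
        6.94550079e-03, -1.78028963e-04]), 'eef_pos': array([ 0.19477403, -0.6460766 ,  0.40371875]), 'ee_rot': array([ 3.13992012e+00, -1.55823213e-04, -2.84888609e+00]), 'force': array([-0.06570239, -0.14409382,  0.42697556]), 'moment': array([-0.05581509,  0.05887807, -0.00432818]), 'width': 0.08752391824528111}
scene {'vertical_fov': 50.1352842733547, 'cx': 285.40341308064967, 'cy': 208.04933194683062, 'pose': array([[ 0.73170953,  0.46542424, -0.49797734,  1.1485799 ],
       [ 0.68150747, -0.51262028,  0.52227197, -0.71913126],
       [-0.01219525, -0.72152666, -0.69227925,  0.9657973 ],
       [ 0.        ,  0.        ,  0.        ,  1.        ]])}
top {'vertical_fov': 57.489117293618015, 'cx': 279.0555308501817, 'cy': 209.315454496519, 'pose': array([[ 0.00677263, -0.98772612,  0.15604888,  0.36234476],
       [-0.99938135, -0.01207141, -0.03303324, -0.00472919],
       [ 0.03451152, -0.15572862, -0.98719682,  0.94664231],
       [ 0.        ,  0.        ,  0.        ,  1.        ]])}
wrist {'vertical_fov': 67.32137093374736, 'cx': 276.9435321905129, 'cy': 209.13262259300143, 'pose': array([[-0.28753779,  0.92403123,  0.25196885,  0.128298  ],
       [ 0.9577685 ,  0.27707066,  0.07688525, -0.66643047],
       [ 0.00123119,  0.26343524, -0.9646763 ,  0.38508019],
       [ 0.        ,  0.        ,  0.        ,  1.        ]])}
```

View pics/top0.png

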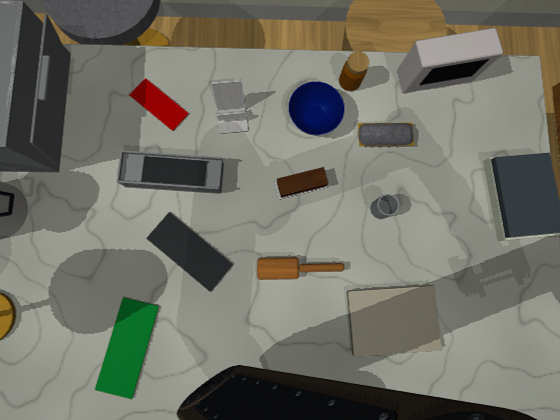

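View pics/scene0.png

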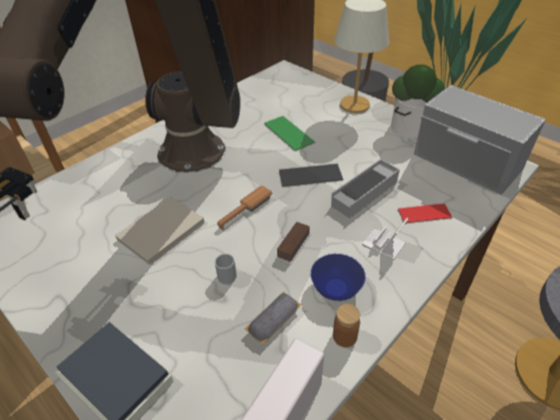

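```bash
python3 - <<'E'
from station import arm
for c in("top","scene"):
    for n in("slate","tray","foot_top","cup","bowl","hairbrush","phone_stand","case","book"):
        try:
            for d in arm.search_frame(n,c)[:4]: print(c,n,d)
        except Exception as e: print(c,n,e)
print(arm.get_state()['t'])
E
```

```text
top slate {'box': [148.1, 215.2, 231.9, 291.3], 'score': 0.79}
top slate {'box': [93.7, 297.3, 162.2, 400.2], 'score': 0.72}
top slate {'box': [132.2, 78.5, 189.6, 132.7], 'score': 0.7}
top slate {'box': [139.7, 159.4, 208.3, 187.1], 'score': 0.57}
top tray {'box': [118.4, 149.8, 223.5, 192.6], 'score': 0.73}
top foot_top {'box': [258.1, 256.0, 344.6, 278.2], 'score': 0.69}
top cup {'box': [369.2, 194.8, 399.6, 217.7], 'score': 0.84}
top cup {'box': [214.6, 80.8, 247.7, 134.8], 'score': 0.4}
top bowl {'box': [288.2, 82.0, 346.3, 135.2], 'score': 0.83}
top hairbrush {'box': [257.8, 253.9, 346.7, 281.5], 'score': 0.77}
top phone_stand {'box': [212.3, 81.2, 246.2, 132.7], 'score': 0.9}
top case {'box': [361.0, 119.8, 413.1, 142.1], 'score': 0.97}
top case {'box': [140.5, 160.1, 204.9, 182.7], 'score': 0.25}
top book {'box': [346.1, 284.3, 441.1, 356.6], 'score': 0.71}
scene slate {'box': [282.2, 163.8, 343.5, 190.2], 'score': 0.98}
scene slate {'box': [264.3, 117.5, 313.8, 152.7], 'score': 0.97}
scene slate {'box': [401.1, 203.4, 452.9, 222.2], 'score': 0.72}
scene slate {'box': [343.0, 170.5, 389.0, 201.5], 'score': 0.66}
scene tray {'box': [330.7, 158.2, 399.7, 220.8], 'score': 0.63}
scene foot_top {'box': [274.2, 224.9, 309.3, 261.4], 'score': 0.75}
scene cup {'box': [311.5, 254.5, 367.1, 300.0], 'score': 0.71}
scene cup {'box': [215.5, 253.3, 236.9, 285.8], 'score': 0.65}
scene bowl {'box': [311.4, 254.4, 365.0, 301.1], 'score': 0.6}
scene bowl {'box': [214.0, 255.0, 234.6, 285.7], 'score': 0.59}
scene hairbrush {'box': [219.8, 187.7, 273.0, 229.3], 'score': 0.57}
scene phone_stand {'box': [362.8, 220.0, 406.6, 259.7], 'score': 0.82}
scene case {'box': [243.8, 290.6, 302.3, 345.6], 'score': 0.73}
scene book {'box': [116.9, 202.3, 203.3, 264.3], 'score': 0.96}
scene book {'box': [277.4, 223.0, 307.4, 264.7], 'score': 0.61}
scene book {'box': [219.9, 185.9, 272.3, 229.3], 'score': 0.38}
1.05
```

The tray (118–223, 150–192 in the top view) contains the dark slate. The foot is the brown block at about (302,182) and the cup is at about (385,206). I'll zoom in to find the open end.

```bash
python3 - <<'E'
import cv2,numpy as np
t=cv2.imread("pics/top0.png");s=cv2.imread("pics/scene0.png")
cv2.imwrite("pics/z1.png",cv2.resize(t[140:225,110:240],None,fx=6,fy=6,interpolation=cv2.INTER_CUBIC))
cv2.imwrite("pics/z2.png",cv2.resize(s[150:225,320:410],None,fx=8,fy=8,interpolation=cv2.INTER_CUBIC))
cv2.imwrite("pics/z3.png",cv2.resize(t[150:225,265:405],None,fx=5.5,fy=5.5,interpolation=cv2.INTER_CUBIC))
E
```

```text
(no output)
```

View pics/z1.png

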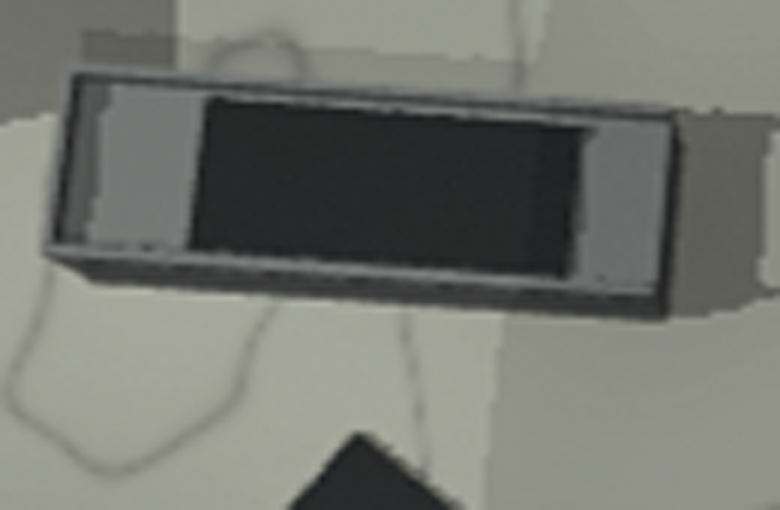

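View pics/z2.png

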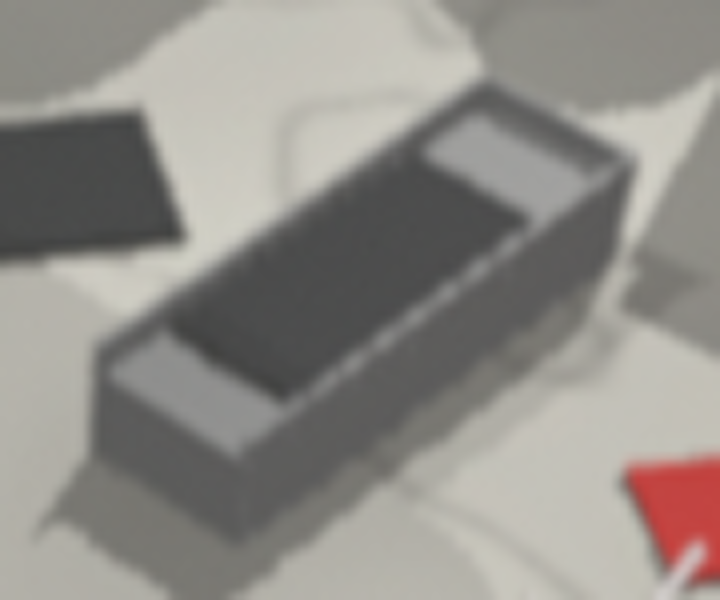

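View pics/z3.png

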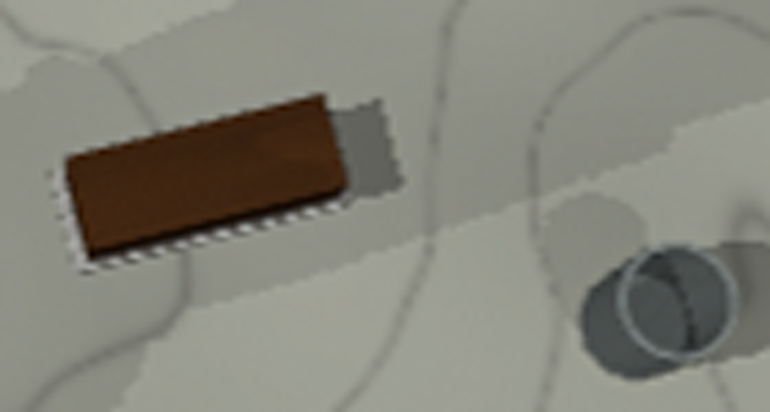

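```bash
cat > h.py <<'E'
import numpy as np,cv2
from station import arm
def ray(c,px,P=None):
    P=P or arm.camera_params(c);f=210/np.tan(np.radians(P['vertical_fov']/2))
    T=P['pose'];d=T[:3,:3]@np.array([(px[0]-P['cx'])/f,(px[1]-P['cy'])/f,1]);return T[:3,3],d
def at(c,px,z,P=None):
    o,d=ray(c,px,P);return (o+d*(z-o[2])/d[2])[:2]
def proj(c,p,P=None):
    P=P or arm.camera_params(c);f=210/np.tan(np.radians(P['vertical_fov']/2));T=P['pose']
    q=T[:3,:3].T@(np.array(p)-T[:3,3]);return f*q[0]/q[2]+P['cx'],f*q[1]/q[2]+P['cy']
def u(px,o,k): return ((px[0]+.5)/k-.5+o[0],(px[1]+.5)/k-.5+o[1])
E
python3 - <<'E'
from h import *
np.set_printoptions(precision=4,suppress=True)
def show(n,c,pts,o,k,z):
    p=np.array([at(c,u(q,o,k),z) for q in pts]);print(n,p.tolist(),'mean',p.mean(0),'sides',np.linalg.norm(np.roll(p,-1,0)-p,axis=1),'ang',[float(np.arctan2(*(p[(i+1)%4]-p[i])[::-1])) for i in range(4)])
o=(110,140)
show('slate','top',[(205,98),(590,128),(570,278),(190,250)],o,6,.05)
show('slateS','scene',[(412,155),(527,220),(285,398),(170,325)],(320,150),8,.05)
show('traytop','top',[(75,72),(680,110),(662,296),(45,252)],o,6,.057)
show('traytopS','scene',[(487,78),(635,158),(242,458),(100,352)],(320,150),8,.057)
show('foot','top',[(67,157),(324,95),(346,187),(90,257)],(265,150),5.5,.04)
p=u((678,302),(265,150),5.5);print('cup rim top',at('top',p,.066))
E
```

```text
slate [[0.6296066927823538, 0.29043051176502466], [0.6198052555228031, 0.13722038426252622], [0.5582670588164644, 0.14291805480834127], [0.5674187215665122, 0.29248181807152307]] mean [0.5938 0.2158] sides [0.1535 0.0618 0.1498 0.0622] ang [-1.6346830872494638, 3.0492683237224516, 1.509683483916276, -0.03297362461161081]
slateS [[0.5703002706546912, 0.29119207508235634], [0.6275631675558009, 0.28793798798368664], [0.6190007793794859, 0.1401716797212098], [0.5617272273517073, 0.14392344226929266]] mean [0.5946 0.2158] sides [0.0574 0.148  0.0574 0.1475] ang [-0.056766094825981696, -1.6286770730296847, 3.0761800875830443, 1.512648311205842]
traytop [[0.6372905222457901, 0.33964685868909855], [0.6258032299705552, 0.10071138978242013], [0.5500189801537724, 0.10552636869302581], [0.5641860714933822, 0.3461203692709383]] mean [0.5943 0.223 ] sides [0.2392 0.0759 0.241  0.0734] ang [-1.6188363018839025, 3.0781425880581894, 1.5119804318886403, -0.08832115250183697]
traytopS [[0.5683740920131963, 0.34538599203958553], [0.6417237747932357, 0.3414400282383053], [0.6307973582277782, 0.09697118616526657], [0.5561273343419149, 0.10746566261655743]] mean [0.5993 0.2228] sides [0.0735 0.2447 0.0754 0.2382] ang [-0.05374479630243292, -1.6154611177961289, 3.001962518467957, 1.5193675205362738]
foot [[0.5822755738742719, -0.028998318386608036], [0.612351270075843, -0.1433707140662072], [0.5705240444071115, -0.1526791154235087], [0.5374537197842677, -0.03943490606633769]] mean [ 0.5757 -0.0911] sides [0.1183 0.0429 0.118  0.046 ] ang [-1.3136549914033662, -2.9226170193341696, 1.8549221444537478, 0.22876967555943]
cup rim top [ 0.5162 -0.2908]
```

Sizes agree within 2–3 mm: slate 150×62, tray 240×77, foot 118×44. The open end faces −y. Before approaching I need to check how close the 105 mm phone stand and the bowl are.

```bash
python3 - <<'E'
from h import *
t=cv2.imread("pics/top0.png");s=cv2.imread("pics/scene0.png")
a=cv2.resize(t[70:145,200:350],None,fx=5,fy=5,interpolation=cv2.INTER_CUBIC)
b=cv2.resize(s[205:305,300:420],None,fx=6,fy=6,interpolation=cv2.INTER_CUBIC)[:,:]
cv2.imwrite("pics/z4.png",a);cv2.imwrite("pics/z5.png",b)
print([at('top',p,0) for p in[(218,134),(248,131),(245,122)]],[at('top',p,.105) for p in[(214,82),(240,80)]])
print('bowl rim near',at('top',(316,134),.06))
E
```

```text
[array([0.70601474, 0.12191987]), array([0.71559326, 0.04516391]), array([0.73981623, 0.05338672])] [array([0.79453197, 0.12116107]), array([0.80102809, 0.06075386])]
bowl rim near [ 0.6888277 -0.1229443]
```

View pics/z4.png

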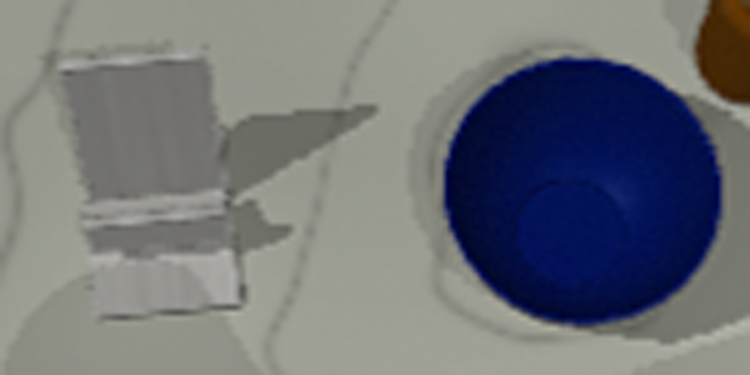

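View pics/z5.png

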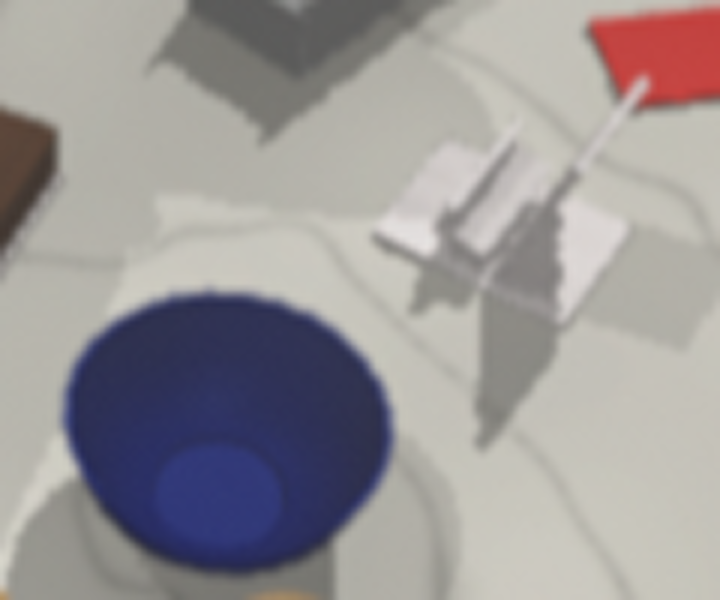

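```bash
python3 -m inch '[[[0.3,0.3,0,0,0,0.06],[0.6,0.6,0,0,0,0.12],[0.8,0.9,0,0,0,0.15],[0.9,1,0,0,0,0.18]]]' 8; python3 -m inch '[[[0.2,0.3,0,0,0,0.05],[0.4,0.6,0,0,0,0.1],[0.6,0.9,0,0,0,0.15],[0.7,1,0,0,0,0.15]]]'
```

```text
t: 1.55
eef_pos: [0.3631, -0.4594, 0.4049]
ee_rot: [-3.141, -0.0, -2.28]
force: [2.1, -1.1, -0.3]
width: 0.0531
t: 2.05
eef_pos: [0.503, -0.259, 0.4052]
ee_rot: [-3.141, 0.0, -1.809]
force: [1.6, -0.2, -0.0]
width: 0.0132
```

The phone stand begins at x≈0.706, its base is low and it leans away. The bowl rim begins at 0.689 and is 60 mm high. Both are clear of the gripper. Moving on to above the free floor behind the slate, at about (0.599, 0.313).

```bash
python3 -m inch '[[[0.1,0.3,0,0,0,0.03],[0.2,0.6,0,0,0,0.06],[0.3,0.9,0,0,0,0.06],[0.35,1,0,0,0,0.06]]]'; python3 -m inch '[[[0,0.3,-0.1,0,0,0],[0.03,0.6,-0.2,0,0,0],[0.05,0.9,-0.3,0,0,0],[0.07,1,-0.4,0,0,0]]]';python3 -m inch '[[[0,0.3,-0.2,0,0,0],[0,0.6,-0.35,0,0,0],[0,0.79,-0.4,0,0,0],[0,0.79,-0.4,0,0,0],[0,0.79,-0.4,0,0,0]]]'
python3 - <<'E'
from h import *
s=arm.get_state();print(s['eef_pos'],s['ee_rot'],arm.tip_reach if hasattr(arm,'tip_reach') else '')
cv2.imwrite('pics/w1.png',arm.grab_frame('wrist'))
E
```

```text
t: 2.55
eef_pos: [0.5729, -0.0581, 0.4049]
ee_rot: [-3.141, 0.0, -1.621]
force: [-0.0, 0.5, 0.4]
width: 0.0083
t: 3.05
eef_pos: [0.5864, 0.1415, 0.3242]
ee_rot: [-3.141, 0.0, -1.621]
force: [0.2, 0.3, 0.2]
width: 0.0081
t: 3.68
eef_pos: [0.5863, 0.2967, 0.2444]
ee_rot: [3.141, -0.001, -1.623]
force: [-0.2, -1.3, 1.3]
width: 0.0079
[0.58630109 0.29666885 0.24437549] [ 3.14109684e+00 -6.81312385e-04 -1.62343325e+00] 0.1781
```

View pics/w1.png

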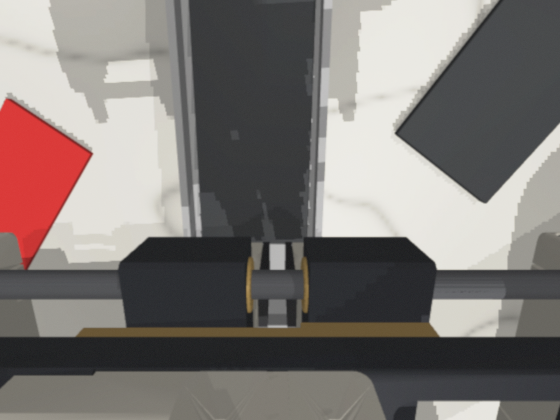

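```bash
python3 -m inch '[[[0.064,0.083,0,0,0,0],[0.064,0.083,0,0,0,0],[0.064,0.083,-0.05,0,0,0],[0.064,0.083,-0.08,0,0,0],[0.064,0.083,-0.08,0,0,0]]]'; python3 - <<'E'
from h import *
s=arm.get_state();print(s['eef_pos'],s['force'])
cv2.imwrite('pics/w2.png',arm.grab_frame('wrist'))
cv2.imwrite('pics/t2.png',cv2.resize(arm.grab_frame('scene')[100:250,250:450],None,fx=4,fy=4))
E
```

```text
t: 4.35
eef_pos: [0.5987, 0.3129, 0.2278]
ee_rot: [3.14, -0.001, -1.624]
force: [-0.0, 0.2, 0.6]
width: 0.0082
[0.59868802 0.31291048 0.22783866] [-0.0216069   0.17452935  0.64217335]
```

View pics/w2.png

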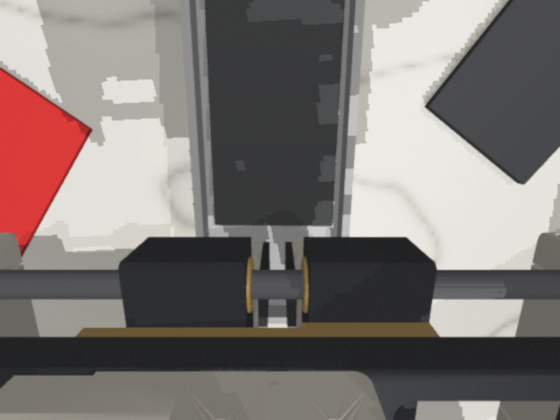

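View pics/t2.png

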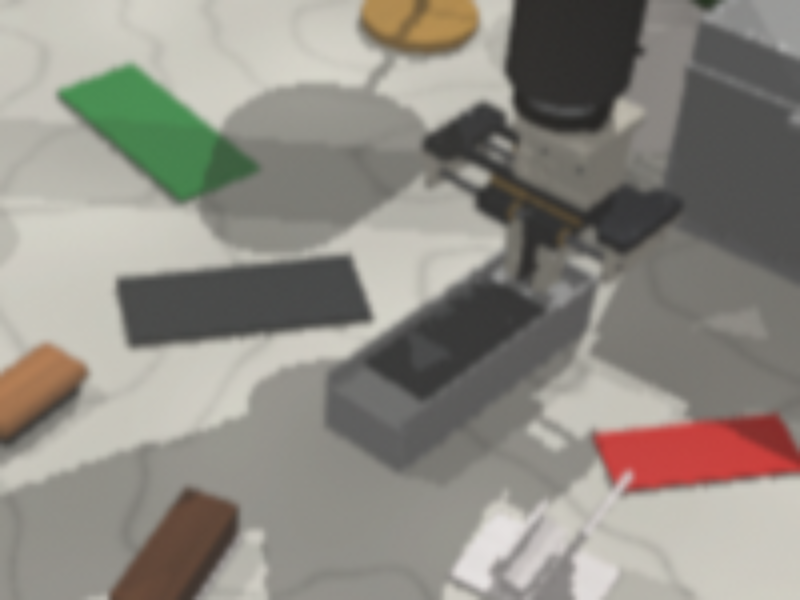

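The fingers are behind the slate, the rear edge is at row 225 and they are centred between the walls. Lowering the tip to 47 mm, then pushing.

```bash
python3 -m inch '[[[0,0,-0.013,0,0,0],[0,0,-0.013,0,0,0],[0,0,-0.013,0,0,0]]]'; python3 -m inch '[[[-0.003,-0.06,0,0,0,0],[-0.006,-0.12,0,0,0,0],[-0.009,-0.18,0,0,0,0],[-0.012,-0.24,0,0,0,0],[-0.015,-0.3,0,0,0,0],[-0.018,-0.36,0,0,0,0],[-0.021,-0.42,0,0,0,0],[-0.021,-0.42,0,0,0,0]]]'; python3 - <<'E'
from h import *
s=arm.get_state();print(s['eef_pos'],s['force'])
t=arm.grab_frame('top');cv2.imwrite('pics/t3.png',t)
cv2.imwrite('pics/t3z.png',cv2.resize(t[140:225,110:240],None,fx=6,fy=6,interpolation=cv2.INTER_CUBIC))
E
```

```text
t: 4.82
eef_pos: [0.599, 0.3136, 0.2261]
ee_rot: [-3.142, 0.0, -1.623]
force: [-0.8, -0.6, 0.5]
width: 0.0079
t: 5.82
eef_pos: [0.5947, 0.2285, 0.2261]
ee_rot: [3.141, -0.0, -1.625]
force: [-0.3, 0.1, -0.8]
width: 0.0082
[0.59469808 0.22845129 0.22606952] [-0.31376956  0.13588292 -0.76730925]
```

View pics/t3z.png

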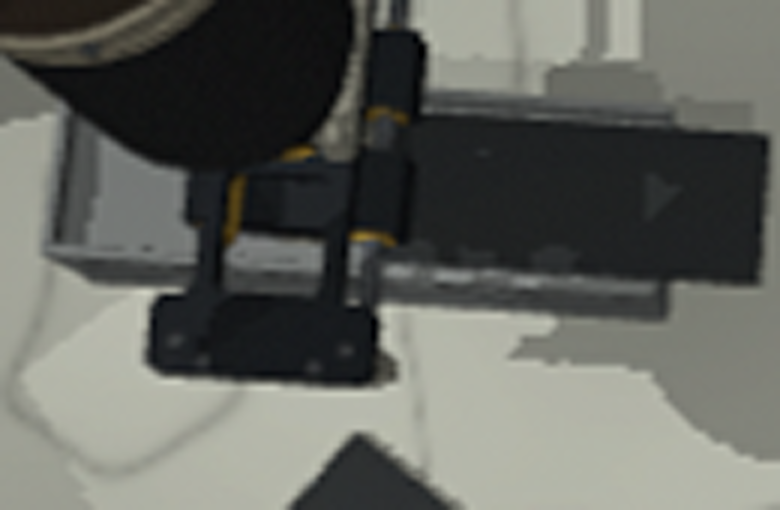

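```bash
python3 - <<'E'
from h import *
o=(110,140)
for p in[(768,132),(756,285)]: print(at('top',u(p,o,6),.05))
for p in[(672,122),(660,290)]: print('lip',at('top',u(p,o,6),.05))
E
```

```text
[0.61933908 0.06608256]
[0.55648255 0.06935404]
lip [0.62284123 0.10459042]
lip [0.55391385 0.10725814]
```

The slate front is at y≈0.068 and the lip at about 0.105, so it sticks out about 37 mm. I'll push 26 mm more so the centre stays about 12 mm inside the lip.

```bash
python3 -m inch '[[[-0.002,-0.035,0,0,0,0],[-0.004,-0.07,0,0,0,0],[-0.006,-0.105,0,0,0,0],[-0.007,-0.13,0,0,0,0],[-0.007,-0.13,0,0,0,0]]]'; python3 -m inch '[[[0,0.03,0.05,0,0,0],[0,0.03,0.2,0,0,0],[0,-0.1,0.4,0,0,0],[0,-0.3,0.4,0,0,0],[0,-0.6,0.4,0,0,0],[0,-0.8,0.4,0,0,0],[0,-0.9,0.4,0,0,0],[0,-0.9,0.4,0,0,0]]]' 87; python3 - <<'E'
from h import *
s=arm.get_state();print(s['eef_pos'],s['force'])
t=arm.grab_frame('top')
cv2.imwrite('pics/t4z.png',cv2.resize(t[140:225,110:240],None,fx=6,fy=6,interpolation=cv2.INTER_CUBIC))
t=arm.grab_frame('scene')
cv2.imwrite('pics/s4z.png',cv2.resize(t[150:250,290:410],None,fx=6,fy=6,interpolation=cv2.INTER_CUBIC))
cv2.imwrite('pics/w4.png',arm.grab_frame('wrist'))
E
```

```text
t: 6.5
eef_pos: [0.5933, 0.203, 0.226]
ee_rot: [3.141, -0.0, -1.624]
force: [0.0, -0.1, -0.6]
width: 0.0083
t: 7.5
eef_pos: [0.5935, 0.0229, 0.3065]
ee_rot: [-3.141, 0.0, -1.625]
force: [1.1, 0.4, -0.2]
width: 0.0827
[0.59352104 0.02285097 0.3065206 ] [ 1.14482773  0.35951003 -0.19211514]
```

View pics/t4z.png

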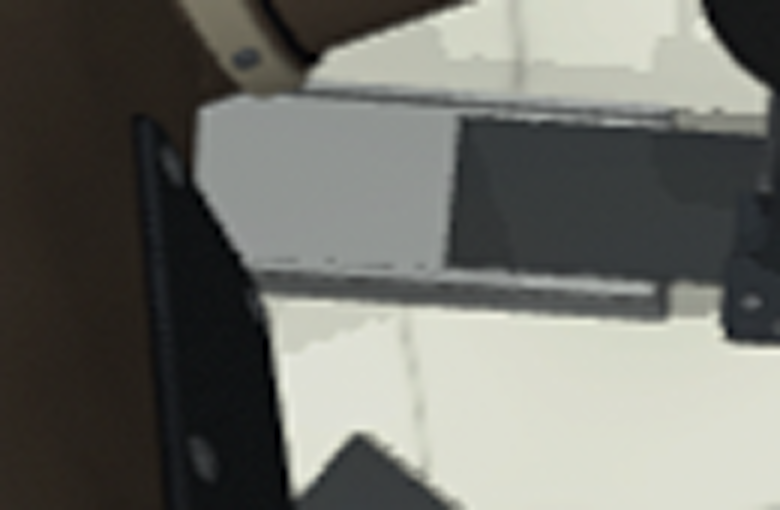

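View pics/s4z.png

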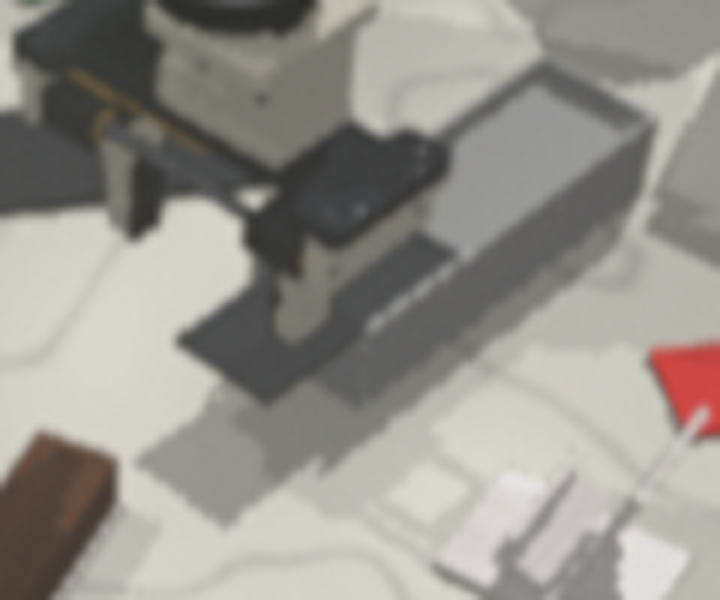

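View pics/w4.png

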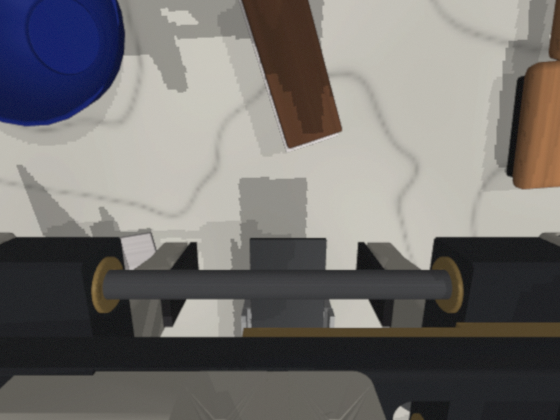

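```bash
python3 - <<'E'
from h import *
for p in[(460,117),(448,268)]: print(at('top',u(p,(110,140),6),.05))
for p in[(178,342),(265,400)]: print(at('scene',u(p,(290,150),6),.05))
E
```

```text
[0.62348305 0.18910137]
[0.56162206 0.19108038]
[0.5595595  0.04353143]
[0.61644049 0.04056103]
```

Slate centre is at (0.590, 0.116), about 12 mm inside the lip, with the front at y≈0.041. I'll grip it at y≈0.085, clear of the lip.

```bash
python3 -m inch '[[[-0.022,0.2,-0.05,0,0,0],[-0.022,0.31,-0.15,0,0,0],[-0.022,0.313,-0.35,0,0,0],[-0.022,0.313,-0.45,0,0,0],[-0.022,0.313,-0.5,0,0,0],[-0.022,0.313,-0.502,0,0,0],[-0.022,0.313,-0.502,0,0,0]]]' 87; python3 - <<'E'
from h import *
s=arm.get_state();print(s['eef_pos'],s['force'])
t=arm.grab_frame('scene')
cv2.imwrite('pics/s5z.png',cv2.resize(t[150:250,290:410],None,fx=6,fy=6,interpolation=cv2.INTER_CUBIC))
cv2.imwrite('pics/w5.png',arm.grab_frame('wrist'))
E
```

```text
t: 8.52
eef_pos: [0.5894, 0.0865, 0.2066]
ee_rot: [-3.14, 0.001, -1.623]
force: [-0.3, -0.5, -0.2]
width: 0.0869
[0.58943658 0.08654478 0.20657039] [-0.28908298 -0.49188494 -0.1583202 ]
```

View pics/s5z.png

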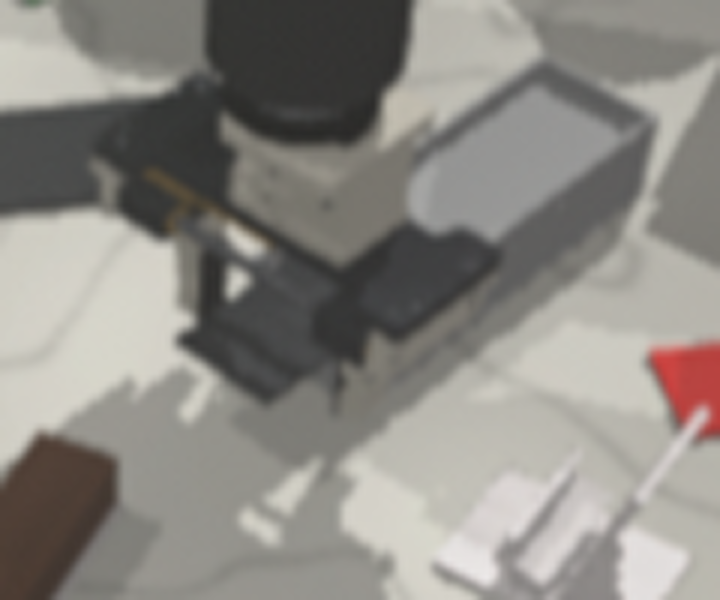

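View pics/w5.png

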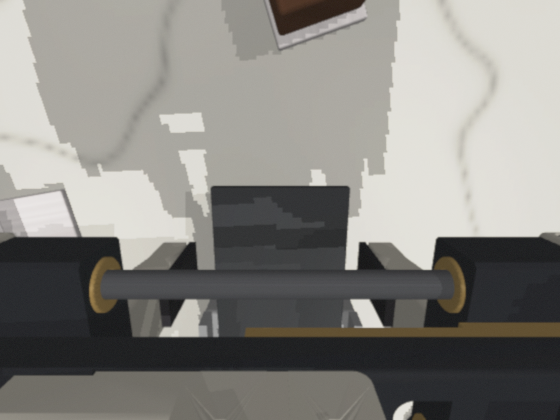

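The slate is centred between the fingers (columns 213–348, gap 195–358). Closing.

```bash
python3 -m inch '[[[0,0,0,0,0,0],[0,0,0,0,0,0],[0,0,0,0,0,0],[0,0,0,0,0,0],[0,0,0,0,0,0],[0,0,0,0,0,0]]]' 50 50;  python3 -m inch '[[[0,0,0.03,0,0,0],[0,0,0.06,0,0,0],[0,0,0.1,0,0,0],[0,0,0.1,0,0,0]]]'; python3 - <<'E'
from h import *
s=arm.get_state();print(s['eef_pos'],s['force'],s['moment'])
t=arm.grab_frame('scene')
cv2.imwrite('pics/s6z.png',cv2.resize(t[150:250,290:410],None,fx=6,fy=6,interpolation=cv2.INTER_CUBIC))
cv2.imwrite('pics/w6.png',arm.grab_frame('wrist'))
E
```

```text
t: 9.38
eef_pos: [0.589, 0.0861, 0.2057]
ee_rot: [3.142, -0.0, -1.624]
force: [-1.0, -0.8, 1.2]
width: 0.0613
t: 9.88
eef_pos: [0.5893, 0.0863, 0.2266]
ee_rot: [-3.14, 0.001, -1.623]
force: [-0.1, -0.1, -1.1]
width: 0.0609
[0.58930077 0.08629729 0.22662911] [-0.12575737 -0.1216991  -1.12694843] [-0.06072618  0.07984485  0.03876147]
```

View pics/s6z.png

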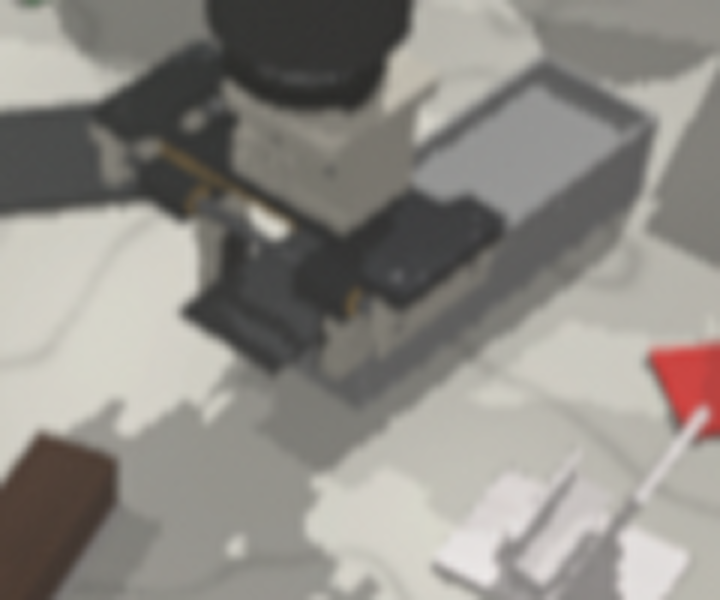

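View pics/w6.png

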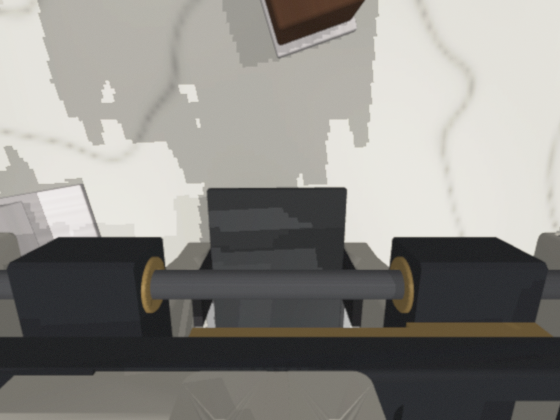

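The slate stays level in the grip (front edge still at row 187). Refining the foot pose and the slate's in-hand offset.

```bash
python3 - <<'E'
from h import *
for p in[(208,187),(346,187)]: print(at('wrist',p,.0705))
s=cv2.imread('pics/scene0.png')
cv2.imwrite('pics/z6.png',cv2.resize(s[215:275,260:320],None,fx=10,fy=10,interpolation=cv2.INTER_CUBIC))
E
```

```text
[0.6183589  0.04110682]
[0.55771764 0.04437287]
```

View pics/z6.png

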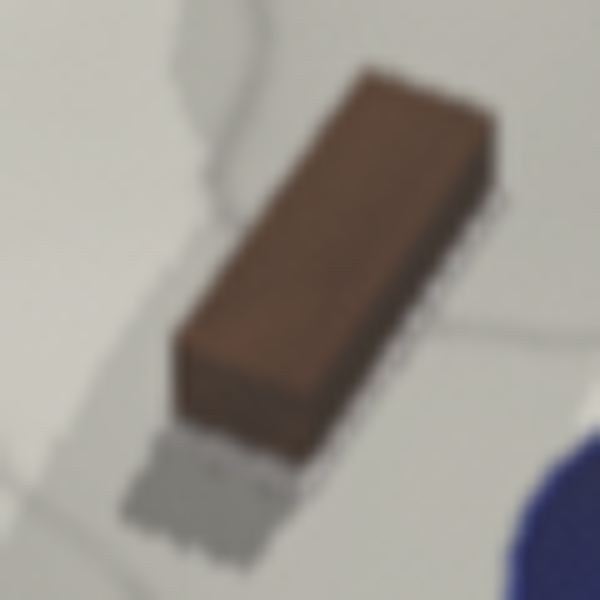

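```bash
python3 -m inch '[[[0,0,0.1,0,0,0],[0,0,0.2,0,0,0],[0,-0.1,0.25,0,0,0.02],[0,-0.3,0.25,0,0,0.05],[0,-0.5,0.25,0,0,0.08],[0,-0.65,0.25,0,0,0.099],[0,-0.65,0.25,0,0,0.099]]]'; python3 - <<'E'
from h import *
s=arm.get_state();print(s['eef_pos'],s['force'],s['moment'])
print(repr(arm.camera_params('wrist')['pose']))
cv2.imwrite('pics/w7.png',arm.grab_frame('wrist'))
E
```

```text
t: 10.85
eef_pos: [0.5886, -0.0457, 0.2753]
ee_rot: [3.141, 0.0, -1.315]
force: [-0.8, 1.0, -1.5]
width: 0.0606
[ 0.58860465 -0.045668    0.27525004] [-0.80696554  0.99295116 -1.52906189] [0.00244233 0.09423398 0.00351665]
array([[-9.67678393e-01, -2.43138310e-01, -6.69499087e-02,
         6.07814319e-01],
       [-2.52186804e-01,  9.33570109e-01,  2.54654017e-01,
        -1.14037844e-01],
       [ 5.86286378e-04,  2.63307073e-01, -9.64711896e-01,
         2.56377105e-01],
       [ 0.00000000e+00,  0.00000000e+00,  0.00000000e+00,
         1.00000000e+00]])
```

View pics/w7.png

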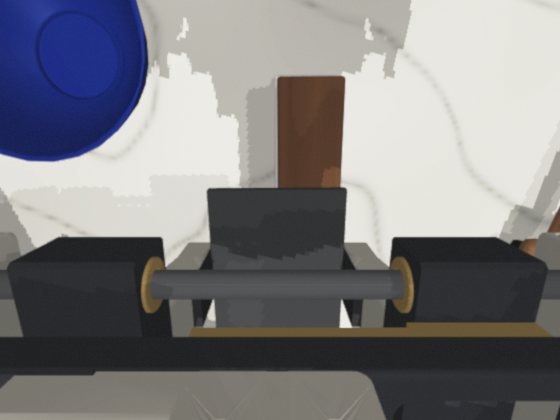

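```bash
python3 - <<'E'
from h import *
np.set_printoptions(precision=4,suppress=True)
p=np.array([at('scene',u(q,(260,215),10),.04) for q in[(370,68),(494,118),(310,395),(178,340)]]);print(p,p.mean(0),np.linalg.norm(np.roll(p,-1,0)-p,axis=1))
a=p[0]+p[1]-p[2]-p[3];print('axis',np.arctan2(a[1],a[0]))
w=np.array([at('wrist',q,.04) for q in[(278,77),(344,77),(342,187),(278,187)]]);print('foot far',w)
a=w[2]+w[3]-w[0]-w[1];print('axis',np.arctan2(a[1],a[0]));ax=a/np.linalg.norm(a);print('centre',w[:2].mean(0)+.06*ax)
f=np.array([at('wrist',q,.1195) for q in[(208,188),(346,188)]]);print('slate front',f)
s=arm.get_state();fm=f.mean(0);print(fm-s['eef_pos'][:2],np.linalg.norm(fm-s['eef_pos'][:2]))
E
```

```text
[[ 0.5443 -0.0396]
 [ 0.5838 -0.0307]
 [ 0.6147 -0.1422]
 [ 0.575  -0.152 ]] [ 0.5795 -0.0911] [0.0405 0.1157 0.041  0.1165]
axis 1.839273299039318
foot far [[ 0.6144 -0.1407]
 [ 0.5737 -0.1513]
 [ 0.5531 -0.0829]
 [ 0.5964 -0.0716]]
axis 1.8442929853648569
centre [ 0.5778 -0.0883]
slate front [[ 0.6305 -0.0786]
 [ 0.5714 -0.094 ]]
[ 0.0121 -0.0416] 0.0433048869640532
```

Foot centre ≈ (0.5775, −0.090), axis 1.84 rad; the three views agree within 4 mm. The slate's centre sits 31 mm behind the TCP.

```bash
python3 -m inch '[[[-0.01,-0.2,0,0,0,0.003],[-0.02,-0.35,-0.1,0,0,0.003],[-0.02,-0.377,-0.2,0,0,0.003],[-0.02,-0.377,-0.28,0,0,0.003],[-0.02,-0.377,-0.28,0,0,0.003]]]'; python3 - <<'E'
from h import *
s=arm.get_state();print(s['eef_pos'],s['force'],s['moment'])
t=arm.grab_frame('scene')
cv2.imwrite('pics/s8z.png',cv2.resize(t[190:290,240:360],None,fx=6,fy=6,interpolation=cv2.INTER_CUBIC))
t=arm.grab_frame('top')
cv2.imwrite('pics/t8z.png',cv2.resize(t[130:230,240:360],None,fx=6,fy=6,interpolation=cv2.INTER_CUBIC))
E
```

```text
t: 11.52
eef_pos: [0.5847, -0.1185, 0.2183]
ee_rot: [3.139, 0.001, -1.303]
force: [-0.2, 1.5, -0.9]
width: 0.0607
[ 0.58470222 -0.11845121  0.21832074] [-0.16784567  1.48689295 -0.85214023] [ 0.04084117  0.09711656 -0.02113122]
```

View pics/s8z.png

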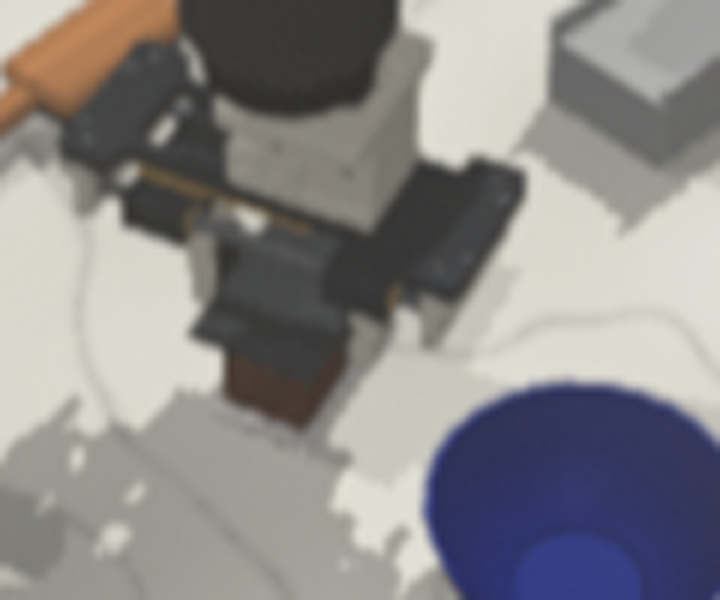

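View pics/t8z.png

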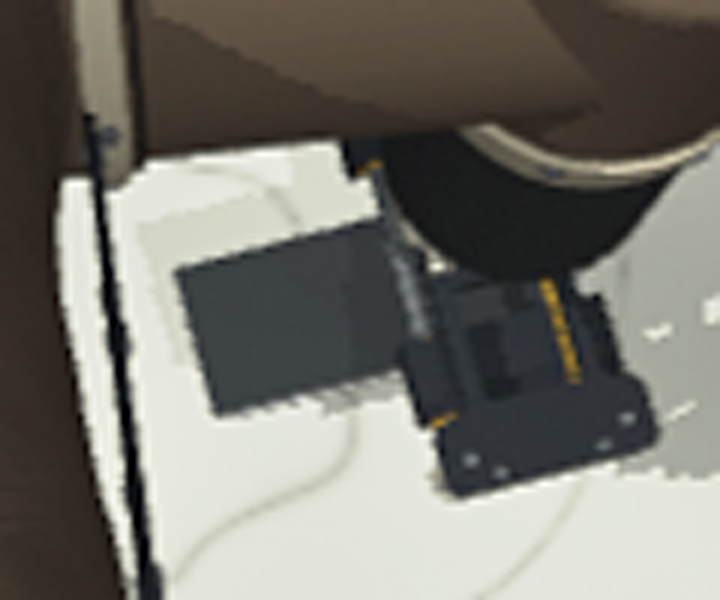

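```bash
python3 - <<'E'
from h import *
r=np.array([at('top',u(q,(240,130),6),.0625) for q in[(178,269),(217,415)]]);print(r,np.linalg.norm(r[0]-r[1]))
for a in(1.83,1.84): print(r.mean(0)-.075*np.array([np.cos(a),np.sin(a)]))
f=np.array([at('scene',u(q,(240,190),6),.0625) for q in[(193,333),(318,380)]]);print('front(scene)',f,f.mean(0)+.075*np.array([np.cos(1.835),np.sin(1.835)]))
E
```

```text
[[ 0.58559251 -0.01048302]
 [ 0.5271304  -0.02637581]] 0.06058382163922696
[ 0.57558477 -0.09092399]
[ 0.57630875 -0.09072814]
front(scene) [[ 0.56935767 -0.16704781]
 [ 0.62903119 -0.14975154]] [ 0.57960888 -0.08600212]
```

Per camera, the slate's centre is over the foot's centre to within 0–5 mm. Lowering it.

```bash
python3 -m inch '[[[0,-0.008,-0.03,0,0,0],[0,-0.008,-0.06,0,0,0],[0,-0.008,-0.08,0,0,0],[0,-0.008,-0.088,0,0,0],[0,-0.008,-0.088,0,0,0]]]'; python3 - <<'E'
from h import *
s=arm.get_state();print(s['eef_pos'],s['force'],s['moment'])
t=arm.grab_frame('scene')
cv2.imwrite('pics/s9z.png',cv2.resize(t[190:290,240:360],None,fx=6,fy=6,interpolation=cv2.INTER_CUBIC))
E
```

```text
t: 12.25
eef_pos: [0.585, -0.1209, 0.2019]
ee_rot: [3.141, -0.0, -1.303]
force: [0.2, 0.7, -1.2]
width: 0.0613
[ 0.58501174 -0.1208647   0.20194727] [ 0.1713869   0.67537047 -1.15906887] [-0.03200575  0.09846924 -0.01121617]
```

View pics/s9z.png

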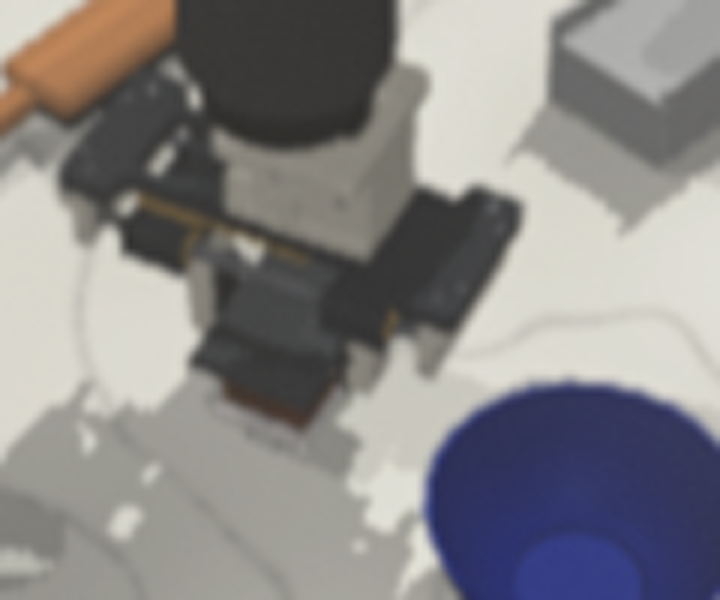

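```bash
python3 -m inch '[[[0,0,-0.004,0,0,0],[0,0,-0.007,0,0,0],[0,0,-0.007,0,0,0],[0,0,-0.007,0,0,0]]]'; python3 -m inch '[[[0,0,0,0,0,0],[0,0,0,0,0,0],[0,0,0,0,0,0],[0,0,0,0,0,0],[0,0,0,0,0,0]]]' 86
```

```text
t: 12.8
eef_pos: [0.5851, -0.1209, 0.2008]
ee_rot: [-3.141, -0.0, -1.303]
force: [-1.1, 0.0, -0.2]
width: 0.0607
t: 13.42
eef_pos: [0.585, -0.1208, 0.2007]
ee_rot: [-3.142, 0.0, -1.303]
force: [-0.2, 0.1, -0.4]
width: 0.0858
```

```bash
python3 -m inch '[[[0,0,0.1,0,0,0],[0,0,0.3,0,0,0],[0,0,0.5,0,0,0],[0,-0.2,0.6,0,0,0],[-0.1,-0.5,0.6,0,0,0],[-0.2,-0.7,0.6,0,0,0],[-0.2,-0.7,0.6,0,0,0]]]'; python3 - <<'E'
from h import *
s=arm.get_state();print(s['eef_pos'],s['force'],s['moment'])
t=arm.grab_frame('scene');cv2.imwrite('pics/s10.png',t)
cv2.imwrite('pics/s10z.png',cv2.resize(t[190:290,240:360],None,fx=6,fy=6,interpolation=cv2.INTER_CUBIC))
t=arm.grab_frame('top');cv2.imwrite('pics/t10.png',t)
cv2.imwrite('pics/t10z.png',cv2.resize(t[130:230,240:360],None,fx=6,fy=6,interpolation=cv2.INTER_CUBIC))
cv2.imwrite('pics/w10.png',arm.grab_frame('wrist'))
E
```

```text
t: 14.3
eef_pos: [0.5434, -0.2632, 0.3206]
ee_rot: [3.141, 0.0, -1.307]
force: [-0.0, 0.7, -1.1]
width: 0.086
[ 0.54342106 -0.26324358  0.32061272] [-0.01723075  0.70466457 -1.06033798] [0.0597139  0.07422139 0.0279269 ]
```

View pics/s10z.png

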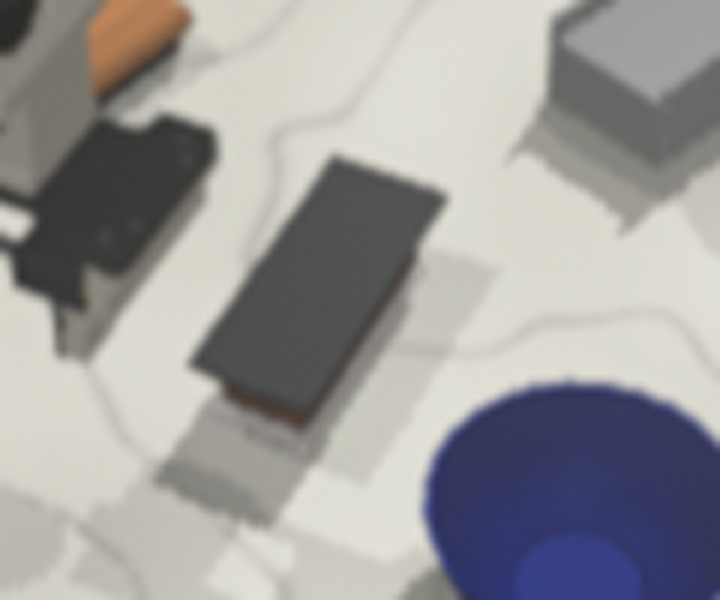

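View pics/t10z.png

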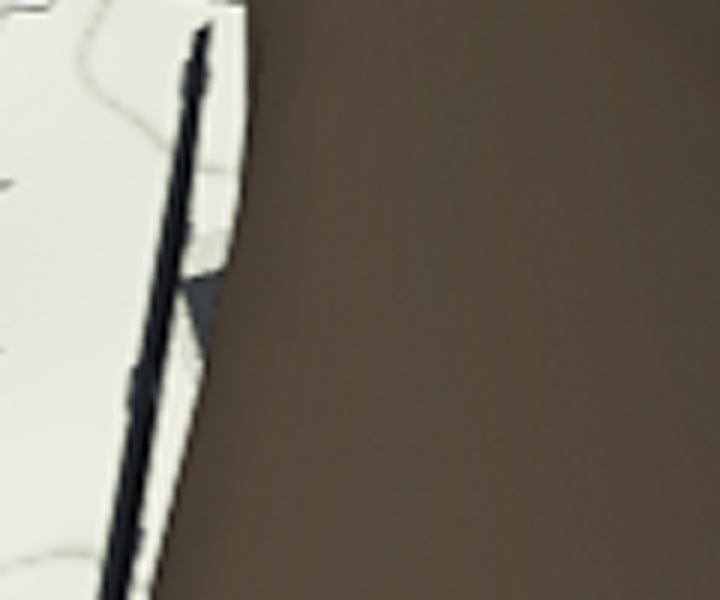

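View pics/w10.png

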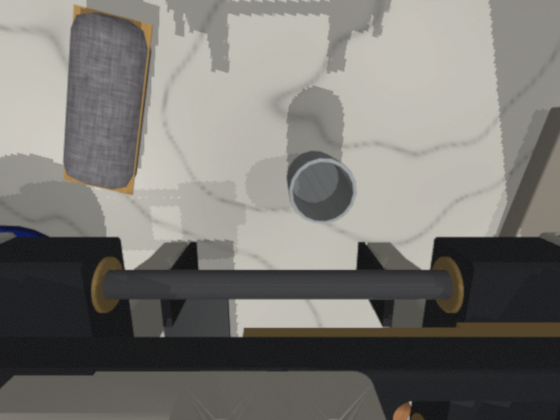

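The slate lies flat on the foot. Measuring its centre, and the cup's rim at about (322,190) in the wrist view.

```bash
python3 - <<'E'
from h import *
np.set_printoptions(precision=4,suppress=True)
p=np.array([at('scene',u(q,(240,190),6),.045) for q in[(337,155),(447,200),(302,413),(192,362)]]);print(p.mean(0),np.linalg.norm(np.roll(p,-1,0)-p,axis=1))
a=p[0]+p[1]-p[2]-p[3];print('axis',np.arctan2(a[1],a[0]))
print('cup wrist',at('wrist',(322,190),.066),at('wrist',(289,190),.066),at('wrist',(355,190),.066))
for d in arm.search_frame('cup','scene')[:3]:print(d)
print('cup scene rim',at('scene',(225.5,262),.066))
s=cv2.imread('pics/scene0.png');cv2.imwrite('pics/z7.png',cv2.resize(s[245:295,200:250],None,fx=10,fy=10,interpolation=cv2.INTER_CUBIC))
E
```

```text
[ 0.5787 -0.092 ] [0.0605 0.1482 0.0578 0.1478]
axis 1.837479486417143
cup wrist [ 0.5191 -0.2904] [ 0.5434 -0.2837] [ 0.4949 -0.297 ]
{'box': [215.1, 256.6, 235.6, 283.2], 'score': 0.94}
cup scene rim [ 0.5239 -0.2912]
```

View pics/z7.png

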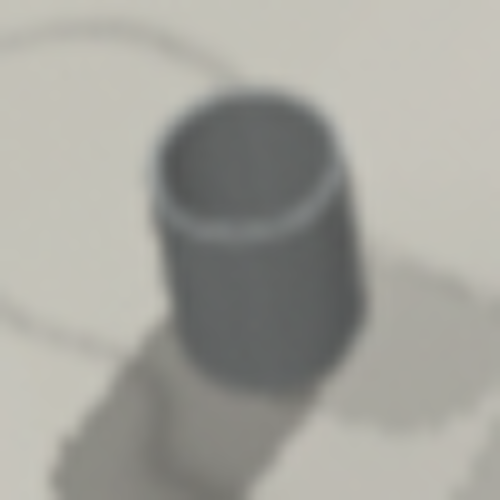

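```bash
python3 -m inch '[[[-0.06,-0.07,-0.05,0,0,0],[-0.122,-0.135,-0.15,0,0,0],[-0.122,-0.135,-0.26,0,0,0],[-0.122,-0.135,-0.26,0,0,0],[-0.122,-0.135,-0.26,0,0,0]]]'; python3 - <<'E'
from h import *
s=arm.get_state();print(s['eef_pos'],s['ee_rot'],at('top',(393,283),.022),at('wrist',(280,300),.066))
cv2.imwrite('pics/w11.png',arm.grab_frame('wrist'))
t=arm.grab_frame('scene');cv2.imwrite('pics/s11z.png',cv2.resize(t[215:315,170:290],None,fx=6,fy=6,interpolation=cv2.INTER_CUBIC))
E
```

```text
t: 15.12
eef_pos: [0.521, -0.2877, 0.2691]
ee_rot: [-3.141, -0.0, -1.302]
force: [0.8, -0.7, 0.7]
width: 0.0864
[ 0.52096755 -0.28772516  0.26913186] [-3.14144836e+00 -3.88691733e-04 -1.30224484e+00] [ 0.33293253 -0.31032577] [ 0.50955525 -0.24826557]
```

View pics/w11.png

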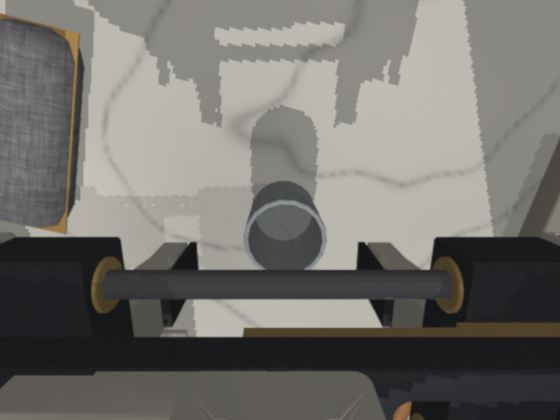

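View pics/s11z.png

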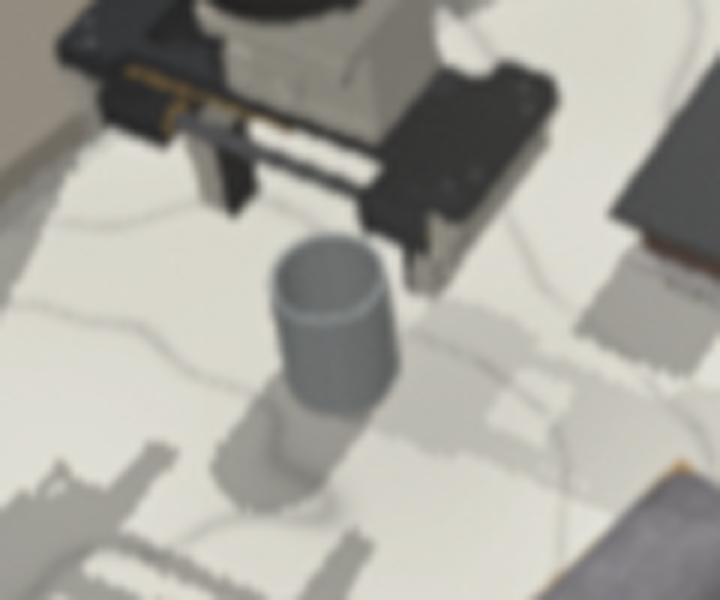

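```bash
python3 - <<'E'
from h import *
print(at('wrist',(285,237),.066),at('scene',u((332,278),(170,215),6),.066))
E
```

```text
[ 0.51860151 -0.29133127] [ 0.5200767  -0.28977592]
```

```bash
python3 -m inch '[[[-0.009,-0.014,0,0,0,0],[-0.009,-0.014,-0.1,0,0,0],[-0.009,-0.014,-0.2,0,0,0],[-0.009,-0.014,-0.3,0,0,0],[-0.009,-0.014,-0.323,0,0,0],[-0.009,-0.014,-0.323,0,0,0]]]'; python3 -m inch '[[[0,0,0,0,0,0],[0,0,0,0,0,0],[0,0,0,0,0,0],[0,0,0,0,0,0],[0,0,0,0,0,0],[0,0,0,0,0,0]]]' 40 20;  python3 -m inch '[[[0,0,0.1,0,0,0],[0,0,0.2,0,0,0],[0,0,0.4,0,0,0],[0,0,0.5,0,0,0],[0,0,0.5,0,0,0]]]'; python3 - <<'E'
from h import *
s=arm.get_state();print(s['eef_pos'],s['ee_rot'],s['force'])
cv2.imwrite('pics/w12.png',arm.grab_frame('wrist'))
t=arm.grab_frame('scene');cv2.imwrite('pics/s12z.png',cv2.resize(t[185:315,170:330],None,fx=4,fy=4,interpolation=cv2.INTER_CUBIC))
E
```

```text
t: 15.98
eef_pos: [0.519, -0.2908, 0.2044]
ee_rot: [-3.142, -0.0, -1.303]
force: [-0.0, 0.6, 0.1]
width: 0.0862
t: 16.73
eef_pos: [0.5187, -0.2907, 0.2042]
ee_rot: [3.141, 0.0, -1.303]
force: [-2.0, -0.7, 3.7]
width: 0.0511
t: 17.35
eef_pos: [0.5193, -0.2907, 0.3054]
ee_rot: [-3.139, -0.001, -1.303]
force: [0.4, 0.0, -2.1]
width: 0.0508
[ 0.51926963 -0.2906593   0.30538472] [-3.13853230e+00 -1.37579223e-03 -1.30306341e+00] [ 0.35090187  0.01734479 -2.07418398]
```

View pics/w12.png

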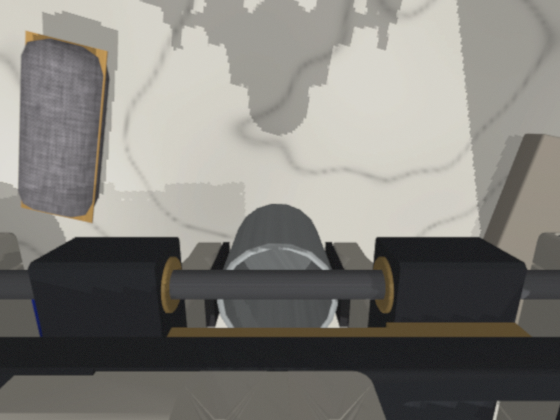

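View pics/s12z.png

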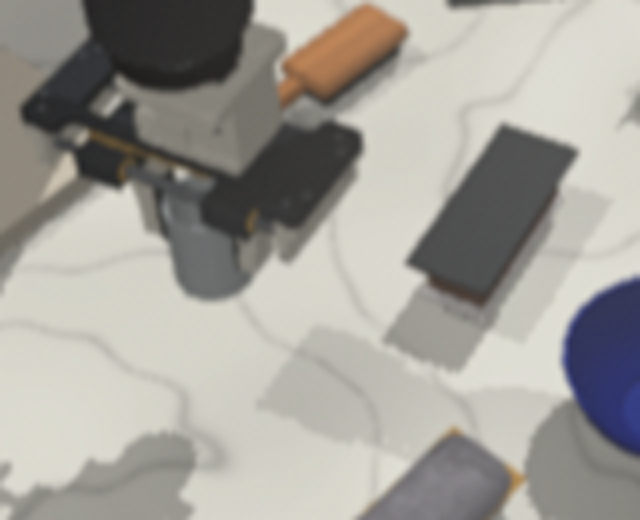

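```bash
python3 -m inch '[[[0.06,0.2,0,0,0,0],[0.13,0.45,0,0,0,0],[0.2,0.7,0,0,0,0],[0.26,0.9,0,0,0,0],[0.293,0.998,-0.08,0,0,0],[0.293,0.998,-0.18,0,0,0],[0.293,0.998,-0.18,0,0,0],[0.293,0.998,-0.18,0,0,0]]]'; python3 - <<'E'
from h import *
s=arm.get_state();print(s['eef_pos'],s['ee_rot'],s['force'])
cv2.imwrite('pics/w13.png',arm.grab_frame('wrist'))
t=arm.grab_frame('scene');cv2.imwrite('pics/s13z.png',cv2.resize(t[190:290,240:360],None,fx=6,fy=6,interpolation=cv2.INTER_CUBIC))
E
```

```text
t: 18.45
eef_pos: [0.5773, -0.0916, 0.2676]
ee_rot: [3.14, -0.0, -1.304]
force: [-0.4, -0.4, -1.5]
width: 0.0507
[ 0.57734469 -0.09157259  0.26761836] [ 3.14042881e+00 -6.31566028e-05 -1.30371683e+00] [-0.35323253 -0.37482241 -1.54849018]
```

View pics/w13.png

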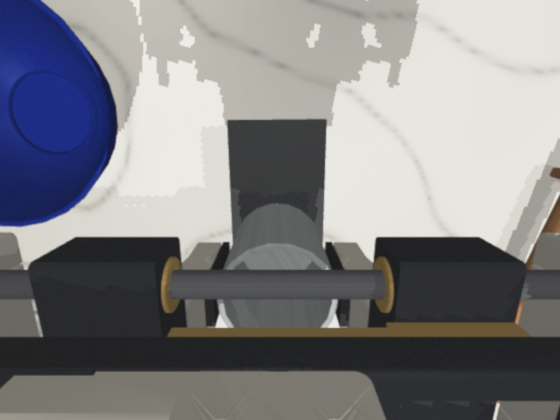

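View pics/s13z.png

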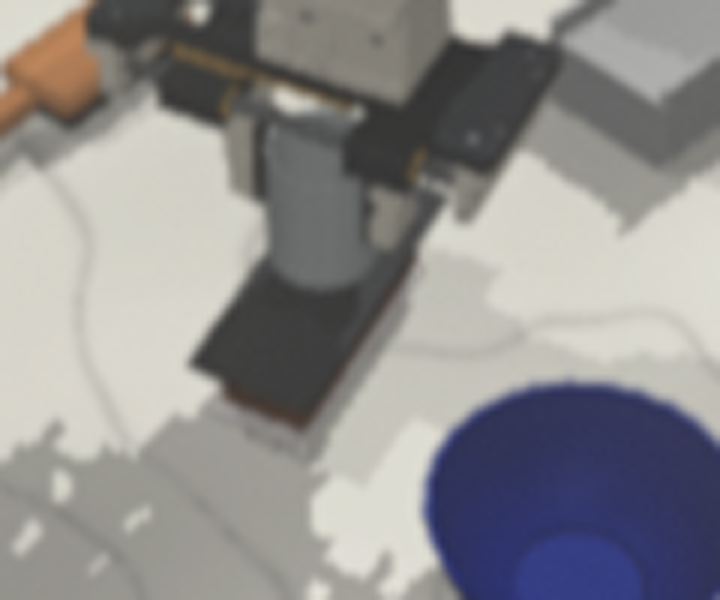

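```bash
python3 - <<'E'
from h import *
f=np.array([at('wrist',q,.045) for q in[(228,121),(326,121)]]);a=1.838
print(f,np.linalg.norm(f[0]-f[1]),f.mean(0)+.075*np.array([np.cos(a),np.sin(a)]))
E
```

```text
[[ 0.62756161 -0.15287475]
 [ 0.56847415 -0.1689684 ]] 0.06123996209636129 [ 0.57821523 -0.0885831 ]
```

Slate centre is about (0.578, −0.089) against the cup at about (0.577, −0.091). Lowering.

```bash
python3 -m inch '[[[0.003,0.006,-0.04,0,0,0],[0.003,0.006,-0.07,0,0,0],[0.003,0.006,-0.085,0,0,0],[0.003,0.006,-0.09,0,0,0],[0.003,0.006,-0.093,0,0,0],[0.003,0.006,-0.095,0,0,0],[0.003,0.006,-0.095,0,0,0]]]'; python3 - <<'E'
from h import *
t=arm.grab_frame('scene');cv2.imwrite('pics/s14z.png',cv2.resize(t[190:290,240:360],None,fx=6,fy=6,interpolation=cv2.INTER_CUBIC))
E
```

```text
t: 19.42
eef_pos: [0.5781, -0.0898, 0.2493]
ee_rot: [-3.141, -0.0, -1.303]
force: [-0.9, 0.2, -0.2]
width: 0.0509
```

View pics/s14z.png

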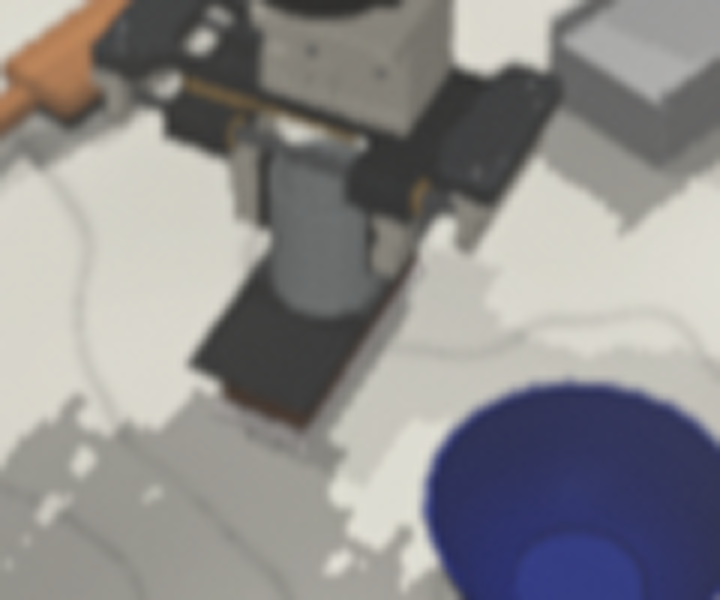

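The vertical load has dropped, so the cup is resting on the slate. Releasing and rising straight up.

```bash
python3 -m inch '[[[0,0,0,0,0,0],[0,0,0,0,0,0],[0,0,0,0,0,0],[0,0,0,0,0,0],[0,0,0,0,0,0]]]' 86; python3 -m inch '[[[0,0,0.1,0,0,0],[0,0,0.3,0,0,0],[0,0,0.5,0,0,0],[0,0,0.7,0,0,0],[-0.1,-0.3,0.7,0,0,0],[-0.2,-0.6,0.7,0,0,0],[-0.3,-0.9,0.7,0,0,0],[-0.3,-0.9,0.7,0,0,0]]]'; python3 - <<'E'
from h import *
cv2.imwrite('pics/w15.png',arm.grab_frame('wrist'))
t=arm.grab_frame('scene');cv2.imwrite('pics/s15.png',t);cv2.imwrite('pics/s15z.png',cv2.resize(t[190:290,240:360],None,fx=6,fy=6,interpolation=cv2.INTER_CUBIC))
E
```

```text
t: 20.1
eef_pos: [0.578, -0.0898, 0.2491]
ee_rot: [-3.142, -0.0, -1.303]
force: [0.1, 0.4, -0.7]
width: 0.0853
t: 21.1
eef_pos: [0.5163, -0.2731, 0.389]
ee_rot: [3.141, -0.0, -1.308]
force: [-0.8, 0.9, -0.8]
width: 0.0856
```

View pics/s15z.png

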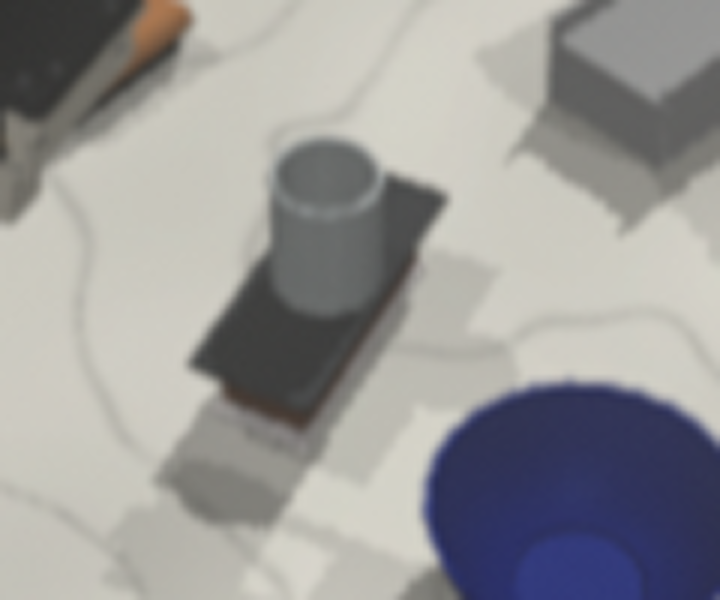

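View pics/s15.png

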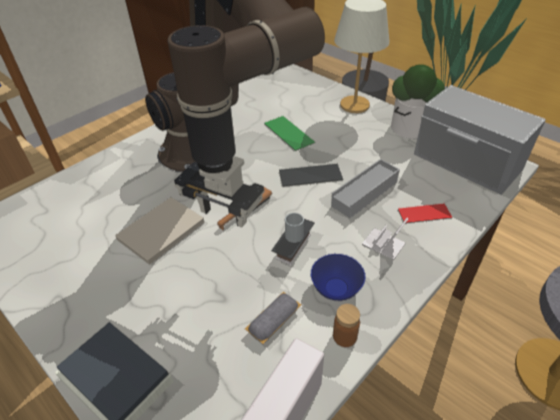

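```bash
python3 - <<'E'
from h import *
print('cup',at('scene',u((327,179),(240,190),6),.111))
p=np.array([at('scene',u(q,(240,190),6),.045) for q in[(447,200),(192,362)]]);print('slate diag mid',p.mean(0))
for n,p in(('hair','hairbrush'),('c','case'),('b','book'),('bo','bowl'),('ph','phone_stand')):
    print(p,arm.search_frame(p,'scene')[:1])
E
python3 -m inch '[[[0,0,0,0,0,0],[0,0,0,0,0,0]]]'
python3 -c "
from station import arm
print(arm.get_state()['force']);print(arm.job_done())"
```

```text
cup [ 0.58089034 -0.09080376]
slate diag mid [ 0.57938204 -0.09168062]
hairbrush [{'box': [218.0, 188.5, 276.2, 228.6], 'score': 0.51}]
case [{'box': [242.5, 292.5, 299.5, 343.3], 'score': 0.97}]
book [{'box': [117.1, 199.5, 203.4, 266.4], 'score': 0.77}]
bowl [{'box': [313.2, 257.1, 365.3, 300.0], 'score': 0.93}]
phone_stand [{'box': [364.6, 220.6, 407.8, 258.5], 'score': 0.87}]
t: 21.7
eef_pos: [0.5182, -0.2693, 0.3891]
ee_rot: [3.142, -0.0, -1.302]
force: [-0.0, -0.5, -0.1]
width: 0.086
[-0.03814387 -0.45205059 -0.09357592]
the job is handed in; nothing more can be done
None
```

I did the whole job and handed it in at about 22 s on the robot clock. No verdict was reported back.

- **What I did:** I pushed the slate endways with closed fingertips until its centre was about 12 mm inside the tray's lip. I gripped the overhanging part by its long edges, laid it on the foot and let go. Then I stood the cup in the middle.
- **Slate:** In the scene camera its centre came out about 1 mm from the foot's, at the same angle (1.84 rad).
- **Cup:** It stands upright about 2 mm from the slate's centre.
- **Robot:** The gripper is open and well clear, with the wrist force close to zero.
- **Bystanders:** Their boxes in the scene camera differ from the start by only a few pixels, about the networks' usual scatter. The hairbrush was partly hidden by the gripper and scored only 0.51.
- **Checks that disagreed:** The three cameras gave foot positions up to 4 mm apart, well within the tolerances. The top camera's view of the slate on the foot was blocked by the arm after release, so that final check rests on the scene and wrist cameras.

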